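# Close the parts-rinse pot: strainer disk, then screw ring

## Robot

A 6-joint arm with a two-finger parallel gripper is mounted at the origin on the work surface. World frame = base frame: x ahead of the robot, y to its left, z up, the work surface at z = 0. Lengths are in m, angles in rad, forces in N, time in s.
With the tool pointing down it reaches from about 0.325 to 0.925 m from the base axis. Payload 3.1 kg.
Tool frame: the origin (TCP) lies between the finger pads; the fingertips stand 19 mm ahead of it and the grasp point (between the pads) is the TCP; y points along the fingers, z is the direction in which the jaws open and shut, and the axes are right-handed (so a half turn about y gives the same grasp; the last joint's range is limited). The gripper opens to 85 mm and grips with 20 to 120 N. Pads are 22 mm wide; open, the fingers measure 114 mm over their backs; the gripper's body (76 mm by 85 mm) begins 54 mm behind the grasp point. The pads swing forward as they close: fully open they stand 13 mm farther back than shut.
Start: joints at [-1.232, 0.217, 1.613, -0, 1.311, -0.112], TCP at [0.272, -0.563, 0.25] pointing down, gripper open.
Joint ranges: [-2.75, 2.75], [-0.78, 2.1], [0.31, 2.55], [-1.13, 4.27], [0.13, 2.63], [-2.58, 2.58]. Speed limits (rad/s): [2.79, 2.79, 3.14, 3.14, 3.14, 3.14].

## Interface

Orientations are given as a 3x3 rotation matrix whose columns are the frame's x, y, z axes.
In Python, from station import readout, vision, order gives the robot as it stands.
- The arm moves only by the tool drive_tool, never from a script. Its argument "commands" is a list of rows, each a list of 5 numbers: the shift along the world's x, y, z in mm, then the turn about the world's z in degrees, then the opening in per cent of the stroke, from 0 (shut) to 100 (fully open). A call has 1 to 12 rows; each row shifts and turns the commanded pose from where the row before left it; what a row does not reach is not made up. A row lasts 1/10 s, in which the tool goes at most 50 mm and 8.59 degrees, less where a joint would pass 70% of its speed; a pose out of reach is approached as far as the arm can. A call is refused whole if a number of a shift passes 50 or a number of a turn 8.59, either way. A call with a gripper value outside its range is refused whole. The fingers move at their own pace and stop on an object; "newtons" is the grip in N (left out, the last holds). Time passes only in rows, so rows that do not move let the fingers close. It gives the time, the measured TCP pose, the force and the opening at its end, in the units of the state.
- readout.read_state(): the state, without advancing time (a new reading comes with each control period).
- vision.camera(name): name is "side" or "top"; returns a dict with "color" (420x560x3 uint8, red, green, blue), "range_z" (420x560 float32, m along the optical axis (not along the pixel's ray), 0 where there is no reading), "fovy" (degrees; the focal length in pixels is half the picture's height over the tangent of half this angle, whatever the lens; pixels are square), "cx", "cy" (the principal point, pixels), "R" (3x3) and "t" (3): a world point X has camera coordinates R X + t. Camera axes: x right, y down, z forward; pixel columns grow to the right and rows downward; lengths in m; the calibration is good to about 2 mm. A picture is of the moment at which its call begins.
- order.sign_off(): hands the job in, once; it reports no verdict.
Trained networks look in a picture, given as the dict that the camera call returned (one of the last four; its "shot" number tells which), for a name from the list of things; names that differ only in an ending like _2 or _b are one class to them, and where a whole thing is asked for, a point or a joint stands for the part that bears it (a point fixed in the world has none). Each returns a list of dicts, best first, with "confidence" (0 to 1); they miss things now and then, are a little off and sometimes report something else, mostly with a low value. They report only what shows in the picture. A call takes as long as a camera call. They do not tell look-alikes from the thing itself.
- vision.recognise(picture, label): "point" ([column, row] in pixels, amid what is visible of it).
- vision.masks_of(picture, label): "region" (420x560 bool, what is visible of it) and "point" ([column, row] in pixels, amid what is visible of it).
- vision.pinpoint(picture, label): "point" ([column, row] in pixels: a listed point, or the origin of a listed thing).
The state is a dict: "t": time; "joint_positions": joint angles; "joint_vel": joint speeds; "joint_efforts": joint torques, N m; "position": TCP position; "orientation": TCP orientation; "wrist_force": force on the tool from outside, world axes, zero at the start; "ft_torque": the same for the moment, N m; "opening": opening from 0.0 (shut) to 1.0 (fully open).
Only numpy, scipy, OpenCV 4.12 (cv2) and the standard library are available. Lean on these libraries where they do the work, as an engineer would, in place of code of your own. Each camera call takes 0.05 s, during which the arm holds its last target.

## Task

Get the little rinse pot ready for washing bearings: put the loose steel strainer disk into the pot's mouth, stem up, then screw the black ring clockwise over it until it is fully home and clamps the disk down; stop as soon as it comes up tight. Do it gently, never forcing the disk, ring or pot, leave the other things on the bench where they are, and let go.

Things in the scene. Friction and masses are not known exactly. Their poses are not given: they have to be found in the camera images.
- mouth (a point): Centre of the pot's round mouth, level with its rim, 90 mm above the bench; z up. Bore 41 mm, 3 mm wall, neck 47 mm outside and 30 mm high.
- pot: Plain aluminium rinse pot, bolted to the bench: body 84 mm across, 60 mm high, then the neck. On the neck a coarse right-hand thread stands out 3 mm (53 mm over it), 6 to 15.5 mm below the rim: three starts, each a 90 degree strip coming down 6.5 mm. Where the starts lie around the neck is not given: feel or look. Origin under its centre.
- seat (a joint): The sprung rubber seat inside the mouth that carries the disk, in m: 0 = up (its top 4.5 mm below the rim), it gives downward when pressed, about 4 N to start and 1.5 N more per mm. With the ring fully home it reads 0.0035.
- disk_center (a point): Centre, 12 mm above the underside, of the loose steel strainer disk: 38.6 mm across, 8 mm thick, foot bevelled 2 mm, on top a round grip stem 12 mm across and 16 mm high (24 mm in all), about 60 g. z runs up the stem. Lies on the bench stem up. Resting on the seat in the mouth, its top face is 3.5 mm above the rim and this point 7.5 mm above it.
- ring_center (a point): Centre, half-way up, of the loose black screw ring: 62 mm across, 20 mm high, skirt bore 55 mm, a 3 mm flange at its top with a 30 mm opening, about 70 g. z points up out of the flange; it lies on the bench that way up. Fully home its flange meets the rim and this point is 7 mm below the rim. It stays where it is left, so it can be let go and gripped afresh between turns.
- ring_foot (a point): Centre of the ring's underside. Three lugs, 3 mm high, inside the foot of the skirt (48.6 mm free between them) run in the thread. Set on the pot, this point is 6 to 13.5 mm below the rim. Then up to 120 degrees clockwise (from above) under light pressure takes the lugs under the thread, and about 70 degrees more brings it home, 4 mm down per rad, with about 0.15 N m; at home the torque climbs steeply: over 0.6 N m is forcing it.
- wheel_a: Bystander: a black rubber toy-car wheel lying flat, 64 mm across, 26 mm high; origin under its centre.
- wheel_b: Bystander: a second such wheel; origin under its centre.
- driver: Bystander: a screwdriver 150 mm long lying on the bench between robot and pot.
- oil: Bystander: a small upright white bottle, 36 mm across, 105 mm high; origin under its centre.
- tape: Bystander: a roll of tape lying flat, 92 mm across, 20 mm high; origin under its centre.
- battery: Bystander: a flat battery pack 46 x 130 x 24 mm; origin under its centre.
- gear: Bystander: a white toothed wheel 48 mm across, 10 mm high; origin under its centre.
Things that resemble listed ones, but are neither listed nor needed, are in the scene too. Of the things that look like the part that bears disk_center, the largest one is meant. What is shaped like the part that bears ring_center but pink or yellow is not meant.

How it is judged:
On the way, in this order (a step that is already met when the one before it is completed fails the run):
1. the disk lies level in the mouth on the seat, let go, before the ring covers it (horizontal distance between disk_center and mouth below 0.003 m and z of disk_center in the frame of mouth below 0.0095 m and angle between disk_center's own z axis and vertical below 0.06 rad and contact force between disk and the fingers below 0.1 N and horizontal distance between ring_center and mouth above 0.05 m), for 0.2 s.
2. the ring is screwed down far enough to press the disk into the sprung seat (value of joint seat above 0.0025 m and z of ring_center in the frame of mouth below -0.0058 m and horizontal distance between ring_center and mouth below 0.003 m), for 0.2 s.
At the end, for the whole second after the job is handed in: Disk level (0.06 rad) and centred (3 mm) in the mouth, stem up; ring screwed on over it, level (0.06 rad), centred (3 mm), its centre more than 5.8 mm below the rim (7 = home), holding the sprung seat down by more than 2.5 mm; both at rest and let go (all of step 2 and angle between each of ring_center, disk_center's own z axis and vertical below 0.06 rad and horizontal distance between disk_center and mouth below 0.003 m and linear speed of each of ring, disk below 0.01 m/s); the robot touches nothing.
It fails at once if the disk is pressed on the pot with more than 30 N (contact force between disk and pot above 30 N).
It fails at once if the ring is jammed or overtightened on the pot (contact forces between them add up to more than 150 N) (contact force between ring and pot above 150 N).
It fails at once if a bystander is moved by more than 30 mm (distance of any of wheel_a, wheel_b, driver, oil, tape, battery, gear from where it was at the start of the episode above 0.03 m).
It also fails if it takes over 72 s, if anything falls off the work surface, if the arm or the gripper's body presses on something with over 40 N, if the wrist force passes 120 N, or if a joint passes its speed limit or range.

## Working session

There is one attempt and no reset: what is moved stays moved. The work goes in short steps, Python scripts to look and compute and a tool call to move; the robot and the scene stay as the last step left them, time stands still between calls to the robot, and variables do not carry over. Pictures are saved under pics/ and viewed, and the job is handed in when it is done.

Besides the shell and the picture viewer there is one more tool, called after "Request:" as name([rows], argument=value, ...), one row to a line, values as JSON. drive_tool: Moves the arm, as the interface text tells. Its arguments: {"type":"object","properties":{"commands":{"type":"array"},"newtons":{"type":"number"}},"required":["commands"]}

```bash
ls; mkdir -p pics
cat > h.py <<'E'
import numpy as np, cv2
from station import readout, vision, order
def K(p):
    f=210/np.tan(np.radians(p['fovy'])/2); return f,p['cx'],p['cy']
def cloud(p):
    f,cx,cy=K(p); z=p['range_z'].astype(float)
    v,u=np.mgrid[0:z.shape[0],0:z.shape[1]]
    c=np.stack([(u-cx)/f*z,(v-cy)/f*z,z],-1)
    w=(c-np.array(p['t']))@np.array(p['R']); w[z==0]=np.nan
    return w
def ray(p,px,h):
    f,cx,cy=K(p);R=np.array(p['R']);t=np.array(p['t'])
    d=R.T@np.array([(px[0]-cx)/f,(px[1]-cy)/f,1]); o=-R.T@t
    return o+d*(h-o[2])/d[2]
def proj(p,X):
    f,cx,cy=K(p);c=np.array(p['R'])@np.array(X)+np.array(p['t'])
    return c[0]/c[2]*f+cx,c[1]/c[2]*f+cy
def save(p,n,crop=None,s=1):
    im=p['color'][:,:,::-1]
    if crop: im=im[crop[1]:crop[3],crop[0]:crop[2]]
    if s!=1: im=cv2.resize(im,None,fx=s,fy=s,interpolation=cv2.INTER_CUBIC)
    cv2.imwrite('pics/'+n+'.png',im)
E
python3 - <<'E'
from h import *
s=readout.read_state();print(s)
for n in ['top','side']:
    p=vision.camera(n);save(p,n+'1');print(n,p['fovy'],-np.array(p['R']).T@p['t'],K(p))
    for l in ['mouth','pot','disk_center','ring_center','wheel_a','driver','oil','tape','battery','gear']:
        for r in vision.pinpoint(p,l): print(l,r['point'],round(r['confidence'],2),ray(p,r['point'],0).round(3))
    np.save(n+'.npy',cloud(p))
E
```

```text
pics
{'t': 0.0, 'joint_positions': array([-1.23220683e+00,  2.17745697e-01,  1.61493447e+00, -1.00069564e-05,
        1.31132738e+00, -1.12209093e-01]), 'joint_vel': array([ 0.00109946, -0.00031519, -0.00038066, -0.00164566, -0.00059026,
       -0.0011713 ]), 'joint_efforts': array([-1.12097096e-03, -3.96844411e+01, -3.03853905e+01, -1.14228942e-04,
        9.75111063e-03,  3.74737212e-06]), 'position': array([ 0.27205473, -0.56181668,  0.24897331]), 'orientation': array([[-9.00098440e-01, -8.11246078e-04,  4.35685828e-01],
       [-4.35686505e-01,  2.27457160e-03, -9.00095604e-01],
       [-2.60799581e-04, -9.99997084e-01, -2.40078732e-03]]), 'wrist_force': array([-0.37042727, -0.23747595, -0.67114018]), 'ft_torque': array([0.00870893, 0.01345132, 0.03552058]), 'opening': 1.0019638733039908}
top 48.17951280139278 [ 0.25139869 -0.011751    1.28968489] (np.float64(469.68614779291937), 272.9409575549765, 220.17395022024635)
mouth [284.9, 215.2] 0.97 [ 0.544 -0.035  0.   ]
mouth [228.1, 151.8] 0.32 [0.725 0.136 0.   ]
pot [284.6, 226.0] 0.9 [ 0.513 -0.036  0.   ]
disk_center [182.7, 233
[... 1010 characters left out ...]

disk_center [221.1, 303.4] 0.59 [0.553 0.202 0.   ]
disk_center [221.8, 372.5] 0.54 [0.488 0.319 0.   ]
ring_center [320.2, 198.9] 0.75 [ 0.474 -0.157  0.   ]
ring_center [295.6, 164.8] 0.71 [ 0.581 -0.27   0.   ]
ring_center [334.5, 174.2] 0.68 [ 0.47  -0.268  0.   ]
wheel_a [237.2, 175.1] 0.81 [ 0.708 -0.167  0.   ]
driver [339.9, 256.1] 0.89 [0.378 0.005 0.   ]
driver [244.2, 333.5] 0.36 [0.485 0.242 0.   ]
driver [333.1, 175.9] 0.36 [ 0.471 -0.26   0.   ]
oil [120.6, 309.9] 0.73 [0.718 0.285 0.   ]
tape [391.1, 187.7] 0.73 [ 0.32  -0.267  0.   ]
tape [259.3, 145.8] 0.61 [ 0.713 -0.319  0.   ]
battery [343.3, 388.5] 0.61 [0.298 0.27  0.   ]
gear [392.3, 188.9] 0.68 [ 0.316 -0.263  0.   ]
```

View pics/top1.png

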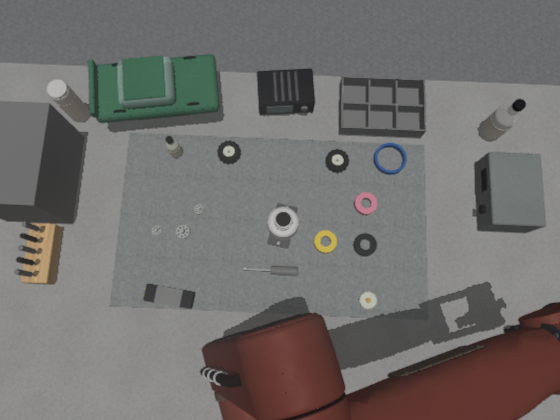

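View pics/side1.png

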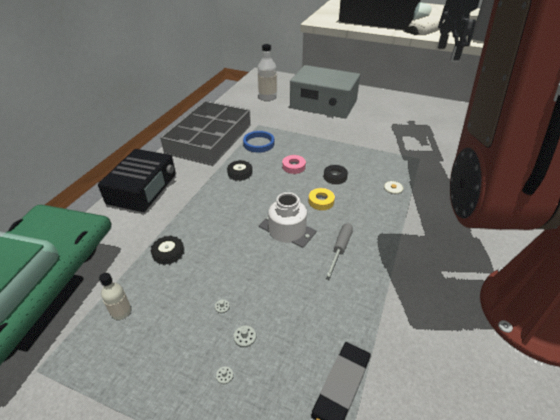

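Run:
```python
from h import *
T=np.load('top.npy')
for n,(u,v) in dict(d1=(183,233),d2=(157,232),d3=(199,207),r1=(324,244),r2=(365,202),r3=(362,240),pot=(285,220)).items():
    S=np.load('top.npy')[v-35:v+36,u-35:u+36] 
    q=T[v-14:v+15,u-14:u+15] if n!='pot' else T[v-30:v+30,u-30:u+30]
    q=q.reshape(-1,3); 
    for lo,hi in [(.004,.012),(.012,.018),(.018,.03),(.05,.07),(.08,.1)]:
        m=(q[:,2]>lo)&(q[:,2]<hi)
        if m.sum()>8:
            a=q[m]; (c,sz,_)=cv2.minAreaRect((a[:,:2]*1000).astype(np.float32)); ce,rad=cv2.minEnclosingCircle((a[:,:2]*1000).astype(np.float32))
            print(n,lo,m.sum(),'med z',np.median(a[:,2]).round(4),'circ',np.round(ce,1),round(rad,1),np.median(a[:,:2],0).round(4))
```

```text
d1 0.004 157 med z 0.0061 circ [480.1 247.1] 53.4 [0.4819 0.2468]
d1 0.012 11 med z 0.0141 circ [485.7 251.9] 15.6 [0.4815 0.2494]
d1 0.018 12 med z 0.0223 circ [484.6 248.7] 5.5 [0.4842 0.2484]
d2 0.004 84 med z 0.0051 circ [475.2 313.9] 50.3 [0.4824 0.3182]
d3 0.004 101 med z 0.0055 circ [557.9 205.9] 53.2 [0.5495 0.2064]
r1 0.004 51 med z 0.0053 circ [ 462.2 -146.8] 52.8 [ 0.4529 -0.1494]
r1 0.012 89 med z 0.0165 circ [ 471.  -146.8] 31.6 [ 0.4678 -0.1512]
r1 0.018 230 med z 0.0204 circ [ 471.9 -146.8] 31.4 [ 0.4714 -0.1444]
r2 0.004 65 med z 0.0056 circ [ 590.2 -261.5] 50.4 [ 0.5811 -0.2482]
r2 0.012 79 med z 0.0168 circ [ 585.5 -258. ] 31.6 [ 0.5782 -0.2547]
r2 0.018 220 med z 0.0208 circ [ 584.5 -257.5] 31.5 [ 0.5854 -0.2593]
r3 0.004 52 med z 0.005 circ [ 485.9 -249.1] 50.0 [ 0.4969 -0.2347]
r3 0.012 70 med z 0.0167 circ [ 468.6 -256.4] 31.5 [ 0.463  -0.2617]
r3 0.018 239 med z 0.0203 circ [ 467.7 -256.1] 31.8 [ 0.4701 -0.2546]
pot 0.004 354 med z 0.0054 circ [534.  -33.6] 116.6 [ 0.5197 -0.0306]
pot 0.012 11 med z 0.0137 circ [483.1 -52.5] 69.4 [ 0.4758 -0.0407]
pot 0.018 29 med z 0.0214 circ [479.4 -53.9] 65.9 [ 0.4748 -0.0351]
pot 0.05 446 med z 0.0584 circ [513.5 -27.8] 42.1 [ 0.5033 -0.026 ]
pot 0.08 270 med z 0.085 circ [513.8 -27.8] 26.6 [ 0.5142 -0.028 ]
```

Run:
```python
from h import *
p=vision.camera('top');q=vision.camera('side')
a=cv2.resize(p['color'][195:250,255:310,::-1],(400,400),interpolation=cv2.INTER_CUBIC)
b=cv2.resize(q['color'][180:250,253:323,::-1],(400,400),interpolation=cv2.INTER_CUBIC)
c=cv2.resize(p['color'][215:250,165:200,::-1],(400,200*2),interpolation=cv2.INTER_CUBIC)[:200]
c=cv2.resize(p['color'][195:250,150:205,::-1],(400,400),interpolation=cv2.INTER_CUBIC)
cv2.imwrite('pics/z1.png',np.hstack([a,b]));cv2.imwrite('pics/z2.png',c)
for l in ['mouth','disk_center','ring_center']:
  for P in (p,q):
    for m in vision.pinpoint(P,l): print(l,m['point'],m['confidence'],ray(P,m['point'],dict(mouth=.09,disk_center=.012,ring_center=.01)[l]).round(4))
T=cloud(p);
for P in (p,q):
  T=cloud(P);q2=T.reshape(-1,3)
  for nm,(x,y),r,lo,hi in [('rim',(.5137,-.028),.035,.083,.1),('body',(.5137,-.028),.06,.045,.066),('disk',(.483,.248),.04,.005,.012),('stem',(.483,.248),.02,.018,.03),('ring',(.468,-.256),.045,.017,.024)]:
    s=q2[(np.hypot(q2[:,0]-x,q2[:,1]-y)<r)&(q2[:,2]>lo)&(q2[:,2]<hi)]
    if len(s)>5:
      ce,rad=cv2.minEnclosingCircle((s[:,:2]*1000).astype(np.float32));print(nm,len(s),ce,rad,np.median(s[:,2]),s[:,:2].mean(0))
```

```text
mouth [282.4, 219.5] 0.92 [ 0.5121 -0.0277  0.09  ]
mouth [287.5, 204.7] 0.8 [ 0.5038 -0.0104  0.09  ]
disk_center [180.4, 233.1] 0.72 [0.4784 0.2515 0.012 ]
disk_center [152.4, 230.5] 0.64 [0.4823 0.3296 0.012 ]
disk_center [200.8, 209.0] 0.41 [0.5492 0.2004 0.012 ]
disk_center [225.3, 374.7] 0.76 [0.4773 0.3245 0.012 ]
disk_center [243.1, 332.9] 0.69 [0.4837 0.2481 0.012 ]
disk_center [219.7, 302.5] 0.49 [0.5513 0.2085 0.012 ]
ring_center [363.7, 241.8] 0.89 [ 0.4764 -0.2555  0.01  ]
ring_center [365.6, 200.8] 0.71 [ 0.5935 -0.2605  0.01  ]
ring_center [323.2, 241.8] 0.54 [ 0.4715 -0.1437  0.01  ]
ring_center [297.8, 164.1] 0.83 [ 0.5718 -0.2615  0.01  ]
ring_center [335.2, 174.4] 0.77 [ 0.465  -0.2547  0.01  ]
ring_center [320.0, 200.9] 0.72 [ 0.4691 -0.1382  0.01  ]
rim 220 (512.8134765625, -27.960128784179688) 25.69339942932129 0.08622695217366452 [ 0.51328172 -0.02719998]
body 457 (513.4061889648438, -28.778226852416992) 42.54662322998047 0.058364470050857 [ 0.5076458  -0.02723905]
disk 112 (488.84619140625, 252.2529296875) 33.87180709838867 0.007872910254987604 [0.48339393 0.24984404]
stem 16 (483.4165954589844, 248.43136596679688) 5.6039934158325195 0.023602285817117267 [0.48360179 0.24811336]
ring 253 (467.7522888183594, -255.74534606933594) 31.298778533935547 0.019807018910733564 [ 0.46747023 -0.25622067]
rim 294 (509.26239013671875, -25.138864517211914) 26.37821388244629 0.08557412880283653 [ 0.50974592 -0.02676888]
body 596 (508.83709716796875, -24.40795135498047) 41.574459075927734 0.05820124403847104 [ 0.50287648 -0.00818884]
disk 306 (480.6450500488281, 249.35218811035156) 19.68317222595215 0.007848724550239616 [0.4793894  0.25124768]
stem 46 (479.95977783203125, 250.0947265625) 6.2072272300720215 0.023431771208845716 [0.47984649 0.25043088]
ring 210 (463.84979248046875, -255.73219299316406) 32.22969055175781 0.018918796123071978 [ 0.46404641 -0.25367235]
```

View pics/z1.png

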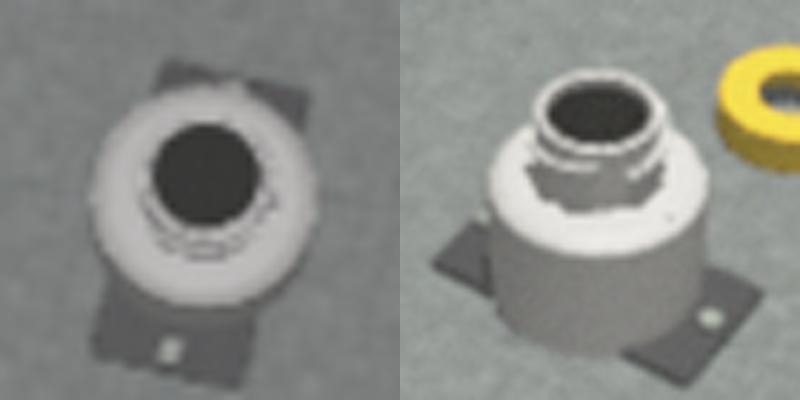

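View pics/z2.png

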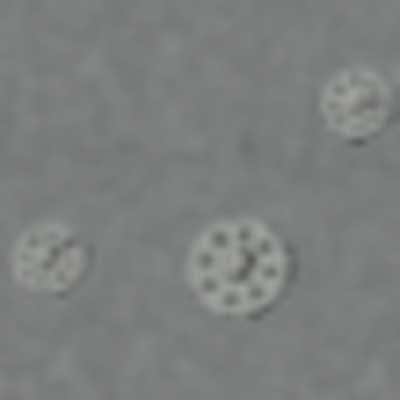

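Request:
drive_tool([
  [12,48,0,0,60],
  [12,48,0,0,40],
  [12,48,0,0,40],
  [12,48,0,0,40],
  [12,48,0,0,40],
  [12,48,0,0,40],
  [12,48,0,0,40],
  [12,48,0,0,40],
  [12,48,0,0,40],
  [12,48,0,0,40],
  [12,48,0,0,40],
  [12,48,0,0,40],
], newtons=20)

```text
t: 2.7
position: [0.4165, 0.0154, 0.2509]
orientation: [[-0.9, 0.002, 0.436], [-0.436, -0.0, -0.9], [-0.002, -1.0, 0.001]]
wrist_force: [0.7, -0.0, 0.1]
opening: 0.399
```

Request:
drive_tool([
  [12,48,0,0,40],
  [12,48,0,0,40],
  [12,48,0,0,40],
  [12,45,0,0,40],
  [12,40,0,0,40],
  [5,7,0,0,40],
  [0,0,-50,0,40],
  [0,0,-50,0,40],
  [0,0,-40,0,40],
  [0,0,0,0,40],
])

```text
t: 3.7
position: [0.4755, 0.2466, 0.1036]
orientation: [[-0.9, -0.014, 0.435], [-0.435, -0.006, -0.9], [0.015, -1.0, -0.001]]
wrist_force: [-0.2, 0.4, -0.3]
opening: 0.404
```

Run:
```python
from h import *
s=readout.read_state();print(s['t'],s['position'],s['opening'],s['joint_positions'],s['wrist_force'])
p=vision.camera('side');u,v=proj(p,[.4815,.249,.03]);u=int(u);v=int(v);save(p,'s2',(u-60,v-70,u+60,v+40),5)
```

```text
3.7 [0.47552299 0.24656752 0.10359264] 0.40372393281334346 [ 3.47506199e-01  2.13901258e-01  1.91966795e+00 -4.61097884e-04
  1.02323348e+00  1.46824664e+00] [-0.20275664  0.36810171 -0.25473063]
```

View pics/s2.png

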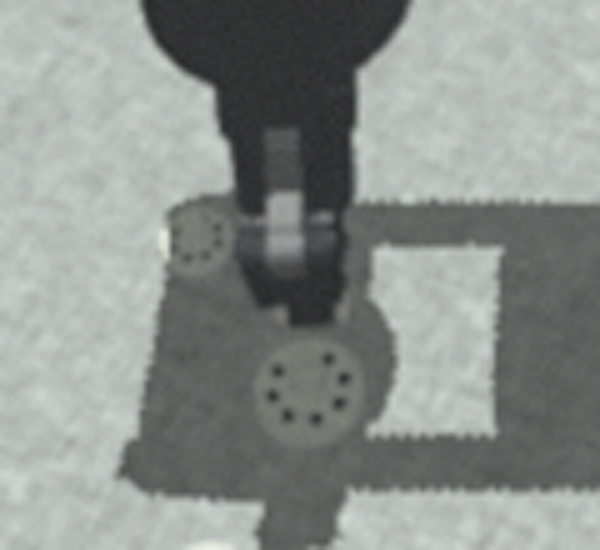

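Request:
drive_tool([
  [0,0,0,0,30],
  [0,0,0,0,30],
  [0,0,0,0,30],
])

```text
t: 4.05
position: [0.4836, 0.2501, 0.1134]
orientation: [[-0.9, 0.005, 0.436], [-0.436, 0.002, -0.9], [-0.006, -1.0, 0.001]]
wrist_force: [0.6, 0.7, 0.6]
opening: 0.302
```

Request:
drive_tool([
  [0,0,-30,0,30],
  [0,0,-25,0,30],
  [0,0,-15,0,30],
  [0,0,-8,0,30],
  [0,0,0,0,30],
  [0,0,0,0,30],
  [0,0,0,0,30],
])

```text
t: 4.75
position: [0.4825, 0.2499, 0.0336]
orientation: [[-0.9, 0.003, 0.436], [-0.436, 0.001, -0.9], [-0.003, -1.0, 0.0]]
wrist_force: [1.6, -0.6, 0.6]
opening: 0.3
```

Run:
```python
from h import *
s=readout.read_state();print(s['t'],s['position'],s['opening'],s['wrist_force'])
p=vision.camera('side');u,v=proj(p,[.4815,.249,.03]);u=int(u);v=int(v);save(p,'s3',(u-60,v-70,u+60,v+40),5)
```

```text
4.75 [0.48252659 0.24991692 0.03364576] 0.29996479368142637 [ 1.55811018 -0.56929998  0.63777055]
```

View pics/s3.png

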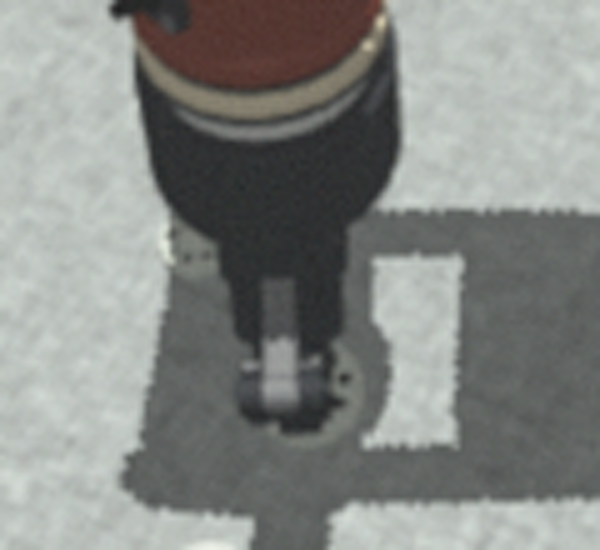

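Request:
drive_tool([
  [0,0,-3,0,10],
  [0,0,0,0,10],
  [0,0,0,0,10],
  [0,0,0,0,10],
  [0,0,0,0,10],
  [0,0,0,0,10],
])

```text
t: 5.4
position: [0.4825, 0.2499, 0.0304]
orientation: [[-0.9, 0.002, 0.436], [-0.436, 0.001, -0.9], [-0.003, -1.0, 0.0]]
wrist_force: [0.3, 0.9, 5.5]
opening: 0.125
```

Request:
drive_tool([
  [0,0,1,0,25],
  [0,0,0,0,25],
  [0,0,0,8,25],
  [0,0,0,8,25],
  [0,0,0,8,25],
  [0,0,0,8,25],
  [0,0,0,8,25],
  [0,0,0,8,25],
  [0,0,0,8,25],
  [0,0,0,8,25],
  [0,0,0,8,25],
  [0,0,0,8,25],
])

```text
t: 6.6
position: [0.4805, 0.2491, 0.0295]
orientation: [[0.278, -0.002, 0.96], [-0.96, -0.001, 0.278], [0.0, -1.0, -0.002]]
wrist_force: [-0.2, 0.4, -0.5]
opening: 0.248
```

Request:
drive_tool([
  [0,0,0,8,25],
  [0,0,0,2,25],
  [0,0,0,0,5],
  [0,0,0,0,5],
  [0,0,0,0,5],
  [0,0,0,0,5],
  [0,0,0,0,5],
])

```text
t: 7.3
position: [0.4812, 0.2494, 0.0302]
orientation: [[0.435, -0.0, 0.9], [-0.9, -0.0, 0.435], [-0.0, -1.0, -0.0]]
wrist_force: [0.3, 0.0, 0.0]
opening: 0.124
```

Run:
```python
from h import *
s=readout.read_state();print(s['t'],s['position'],s['opening'],s['wrist_force'],s['orientation'][:,2],s['joint_positions'])
for nm in ['side','top']:
  P=vision.camera(nm)
  q2=cloud(P).reshape(-1,3)
  for n,(x,y),r,lo,hi in [('rim',(.5117,-.027),.035,.083,.1),('body',(.5117,-.027),.06,.045,.066),('ring',(.466,-.256),.045,.015,.026)]:
    s=q2[(np.hypot(q2[:,0]-x,q2[:,1]-y)<r)&(q2[:,2]>lo)&(q2[:,2]<hi)]
    ce,rad=cv2.minEnclosingCircle((s[:,:2]*1000).astype(np.float32));print(nm,n,len(s),ce,rad)
  u,v=proj(P,[.4815,.249,.03]);u=int(u);v=int(v);save(P,nm+'4',(u-40,v-40,u+40,v+40),7)
```

```text
7.3 [0.48119209 0.24940223 0.03019143] 0.12398744882682347 [0.29470262 0.02754697 0.0051205 ] [ 9.00190901e-01  4.35495436e-01 -2.59787078e-04] [ 3.48659437e-01  3.39916642e-01  1.93336796e+00  1.13869253e-05
  8.68570084e-01 -1.01936503e-01]
side rim 0 (0.0, 0.0) 0.0
side body 73 (482.4194641113281, -10.153848648071289) 25.312280654907227
side ring 0 (0.0, 0.0) 0.0
top rim 211 (513.571533203125, -27.828968048095703) 26.3908748626709
top body 453 (513.3360595703125, -27.99627685546875) 42.1512451171875
top ring 303 (468.1270751953125, -256.71893310546875) 31.860614776611328
```

View pics/side4.png

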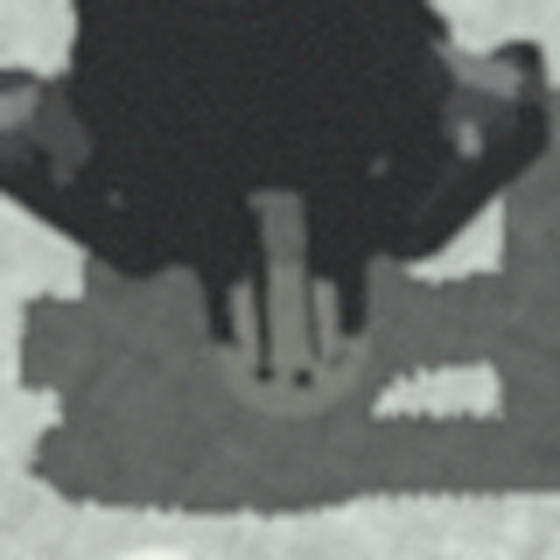

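Request:
drive_tool([
  [0,0,10,0,5],
  [0,0,30,0,5],
  [0,0,40,0,5],
  [3,-28,40,0,5],
  [5,-45,20,0,5],
  [5,-45,0,0,5],
  [5,-45,0,0,5],
  [5,-45,0,0,5],
  [4,-40,0,0,5],
  [3,-20,0,0,5],
  [0,-8,0,0,5],
  [0,0,0,0,5],
], newtons=30)

```text
t: 8.6
position: [0.5114, -0.0272, 0.1708]
orientation: [[0.434, 0.0, 0.901], [-0.901, 0.0, 0.434], [0.0, -1.0, 0.001]]
wrist_force: [-0.9, 0.7, -0.1]
opening: 0.115
```

Request:
drive_tool([
  [0,0,0,0,5],
  [0,0,0,0,5],
  [0,0,0,0,5],
])

```text
t: 8.9
position: [0.5112, -0.0254, 0.1702]
orientation: [[0.437, -0.0, 0.899], [-0.899, 0.0, 0.437], [-0.0, -1.0, -0.0]]
wrist_force: [0.0, -0.7, -1.1]
opening: 0.119
```

Run:
```python
from h import *
s=readout.read_state();print(s['t'],s['position'],s['opening'],s['wrist_force'])
for nm in ['side','top']:
  P=vision.camera(nm)
  u,v=proj(P,[.512,-.027,.11]);u=int(u);v=int(v);save(P,nm+'5',(u-50,v-50,u+50,v+50),6)
  q2=cloud(P).reshape(-1,3)
  for n,(x,y),r,lo,hi in [('body',(.5117,-.027),.06,.045,.066),('disk',(.512,-.027),.045,.13,.155)]:
    s=q2[(np.hypot(q2[:,0]-x,q2[:,1]-y)<r)&(q2[:,2]>lo)&(q2[:,2]<hi)]
    if len(s):ce,rad=cv2.minEnclosingCircle((s[:,:2]*1000).astype(np.float32));print(nm,n,len(s),ce,rad)
```

```text
8.9 [ 0.51115586 -0.02539157  0.17023779] 0.11917841679577781 [ 0.03220491 -0.67066616 -1.119379  ]
side body 596 (508.36834716796875, -24.57455825805664) 41.955291748046875
side disk 148 (508.5201110839844, -23.45331573486328) 19.36370849609375
top body 53 (519.4097900390625, -28.326133728027344) 40.102970123291016
top disk 24 (502.960205078125, -17.065773010253906) 11.710501670837402
```

View pics/side5.png

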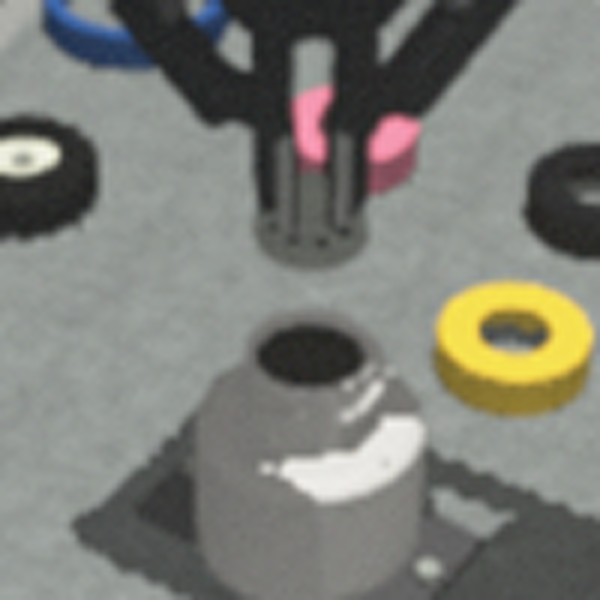

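Request:
drive_tool([
  [0,0,-20,0,5],
  [0,0,-15,0,5],
  [0,0,-8,0,5],
  [0,0,0,0,5],
  [0,0,0,0,5],
  [0,0,0,0,5],
  [0,0,0,0,5],
])

```text
t: 9.7
position: [0.5121, -0.0267, 0.1283]
orientation: [[0.436, 0.002, 0.9], [-0.9, -0.0, 0.436], [0.001, -1.0, 0.001]]
wrist_force: [0.7, -0.3, -0.2]
opening: 0.12
```

Run:
```python
from h import *
s=readout.read_state();print(s['t'],s['position'],s['opening'],s['wrist_force'])
for nm in ['side']:
  P=vision.camera(nm)
  u,v=proj(P,[.512,-.027,.1]);u=int(u);v=int(v);save(P,nm+'6',(u-35,v-35,u+35,v+35),8)
```

```text
9.7 [ 0.51207882 -0.02667875  0.12826306] 0.12044506231010026 [ 0.67762886 -0.32091123 -0.22722937]
```

View pics/side6.png

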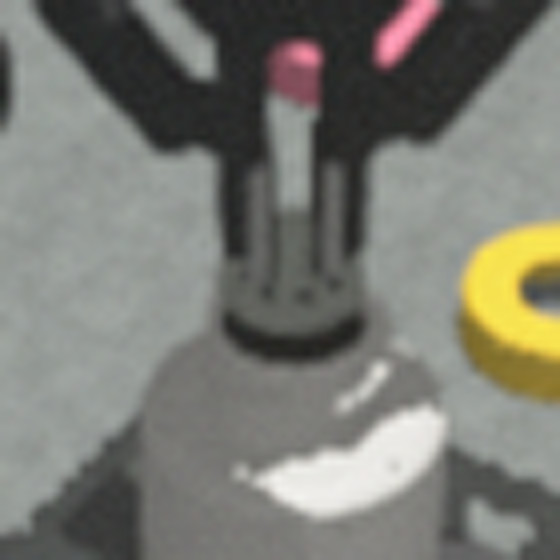

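Request:
drive_tool([
  [-0.5,0,-4,0,5],
  [0,0,-2,0,5],
  [0,0,-1,0,5],
  [0,0,-1,0,5],
  [0,0,0,0,5],
  [0,0,0,0,5],
])

```text
t: 10.35
position: [0.5108, -0.0266, 0.1193]
orientation: [[0.436, -0.0, 0.9], [-0.9, 0.0, 0.436], [-0.0, -1.0, -0.0]]
wrist_force: [-0.3, -0.2, -0.6]
opening: 0.116
```

No contact, just below rim level. Continue to the seat.

Request:
drive_tool([
  [0,0,-1,0,5],
  [0,0,-1,0,5],
  [0,0,-1,0,5],
  [0,0,0,0,5],
  [0,0,0,0,5],
])

```text
t: 10.85
position: [0.5109, -0.0266, 0.1163]
orientation: [[0.436, 0.0, 0.9], [-0.9, -0.0, 0.436], [0.0, -1.0, 0.0]]
wrist_force: [-0.2, -0.6, -0.2]
opening: 0.117
```

Request:
drive_tool([
  [1.2,0,0,0,5],
  [0,0,0,0,5],
  [0,0,0,0,5],
  [0,0,0,0,5],
])

```text
t: 11.25
position: [0.5119, -0.0266, 0.1162]
orientation: [[0.436, -0.0, 0.9], [-0.9, -0.0, 0.436], [-0.0, -1.0, -0.0]]
wrist_force: [0.2, -1.3, -0.5]
opening: 0.117
```

Request:
drive_tool([
  [-1.2,0,0,0,5],
  [-1.2,0,0,0,5],
  [0,0,0,0,5],
  [0,0,0,0,5],
  [0,0,0,0,5],
])

```text
t: 11.75
position: [0.5104, -0.0267, 0.1167]
orientation: [[0.436, 0.002, 0.9], [-0.9, -0.0, 0.436], [0.001, -1.0, 0.002]]
wrist_force: [2.5, -1.7, -1.2]
opening: 0.116
```

Request:
drive_tool([
  [1.2,0,0,0,5],
  [0,1.2,0,0,5],
  [0,0,0,0,5],
  [0,0,0,0,5],
  [0,0,0,0,5],
])

```text
t: 12.25
position: [0.5109, -0.0261, 0.1165]
orientation: [[0.436, 0.0, 0.9], [-0.9, -0.001, 0.436], [0.001, -1.0, -0.001]]
wrist_force: [1.2, -5.6, 0.9]
opening: 0.119
```

Request:
drive_tool([
  [0,-1.2,0,0,5],
  [0,-1.2,0,0,5],
  [0,0,0,0,5],
  [0,0,0,0,5],
  [0,0,0,0,5],
])

```text
t: 12.75
position: [0.5105, -0.0273, 0.1161]
orientation: [[0.436, -0.001, 0.9], [-0.9, 0.001, 0.436], [-0.001, -1.0, -0.0]]
wrist_force: [1.4, -0.1, -0.4]
opening: 0.118
```

Request:
drive_tool([
  [1,-1,0,0,5],
  [0,-0.5,0,0,5],
  [0,0,0,0,5],
  [0,0,0,0,5],
  [0,0,0,0,5],
])

```text
t: 13.25
position: [0.5116, -0.0291, 0.1161]
orientation: [[0.436, -0.001, 0.9], [-0.9, 0.0, 0.436], [-0.001, -1.0, -0.0]]
wrist_force: [0.4, 1.1, -0.5]
opening: 0.121
```

Request:
drive_tool([
  [0,1.5,0,0,5],
  [1.2,0,0,0,5],
  [0,0,0,0,5],
  [0,0,0,0,5],
  [0,0,0,0,5],
])

```text
t: 13.75
position: [0.5129, -0.0278, 0.1163]
orientation: [[0.436, -0.0, 0.9], [-0.9, 0.0, 0.436], [-0.0, -1.0, -0.0]]
wrist_force: [-0.2, 0.7, -1.0]
opening: 0.117
```

Request:
drive_tool([
  [1,0,0,0,5],
  [0,0,0,0,5],
  [0,0,0,0,5],
  [0,0,0,0,5],
])

```text
t: 14.15
position: [0.5132, -0.0277, 0.116]
orientation: [[0.436, -0.002, 0.9], [-0.9, 0.0, 0.436], [-0.001, -1.0, -0.002]]
wrist_force: [-4.0, -0.3, 0.9]
opening: 0.121
```

Request:
drive_tool([
  [-2,0,0,0,5],
  [-1,0,0,0,5],
  [0,0,0,0,5],
  [0,0,0,0,5],
  [0,0,0,0,5],
])

```text
t: 14.65
position: [0.5114, -0.0278, 0.1165]
orientation: [[0.436, 0.001, 0.9], [-0.9, -0.0, 0.436], [0.001, -1.0, 0.001]]
wrist_force: [0.5, -0.0, -0.5]
opening: 0.123
```

Request:
drive_tool([
  [1.3,0,0,0,5],
  [0,-1.8,0,0,5],
  [0,0,0,0,5],
  [0,0,0,0,5],
  [0,0,0,0,5],
])

```text
t: 15.15
position: [0.5122, -0.0293, 0.1162]
orientation: [[0.436, -0.0, 0.9], [-0.9, 0.0, 0.436], [-0.001, -1.0, 0.0]]
wrist_force: [-0.2, 1.5, -0.9]
opening: 0.116
```

Request:
drive_tool([
  [0,1.8,0,0,5],
  [0,1.3,0,0,5],
  [0,0,0,0,5],
  [0,0,0,0,5],
  [0,0,0,0,5],
])

```text
t: 15.65
position: [0.5124, -0.0268, 0.1164]
orientation: [[0.436, 0.0, 0.9], [-0.9, -0.001, 0.436], [0.001, -1.0, -0.0]]
wrist_force: [0.1, -1.7, -0.7]
opening: 0.119
```

Request:
drive_tool([
  [-0.3,-1.3,0,0,5],
  [0,0,-0.7,0,5],
  [0,0,0,0,5],
  [0,0,0,0,5],
  [0,0,0,0,5],
])

```text
t: 16.15
position: [0.512, -0.0277, 0.1156]
orientation: [[0.436, -0.0, 0.9], [-0.9, 0.0, 0.436], [-0.0, -1.0, 0.0]]
wrist_force: [0.3, -0.0, -1.2]
opening: 0.117
```

Request:
drive_tool([
  [0,0,0,0,14],
  [0,0,0,0,18],
  [0,0,0,0,24],
  [0,0,0,0,30],
  [0,0,0,0,30],
  [0,0,0,0,30],
])

```text
t: 16.75
position: [0.5121, -0.0278, 0.1157]
orientation: [[0.436, 0.0, 0.9], [-0.9, 0.0, 0.436], [0.0, -1.0, 0.0]]
wrist_force: [0.7, 0.1, -0.1]
opening: 0.298
```

Run:
```python
from h import *
s=readout.read_state();print(s['t'],s['position'],s['opening'],s['wrist_force'])
for nm in ['side']:
  P=vision.camera(nm)
  u,v=proj(P,[.512,-.027,.1]);u=int(u);v=int(v);save(P,nm+'7',(u-35,v-35,u+35,v+35),8)
```

```text
16.75 [ 0.51205935 -0.02777027  0.11565508] 0.2984125694142423 [ 0.72719901  0.10907927 -0.14045531]
```

View pics/side7.png

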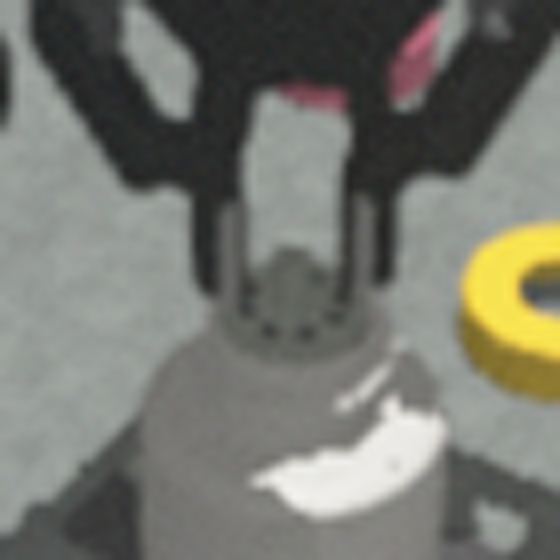

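Request:
drive_tool([
  [0,0,15,0,30],
  [0,0,30,0,30],
  [0,0,40,0,30],
  [-4,-20,0,-7,90],
  [-8,-40,0,-7,90],
  [-9,-45,0,0,90],
  [-9,-45,0,0,90],
  [-8,-43,0,0,90],
  [-6,-28,0,0,90],
  [-1,-8,0,0,90],
  [0,0,0,0,90],
  [0,0,0,0,90],
])

```text
t: 18.0
position: [0.4671, -0.2557, 0.2004]
orientation: [[0.205, -0.0, 0.979], [-0.979, 0.001, 0.205], [-0.001, -1.0, -0.0]]
wrist_force: [-0.4, -0.3, 0.1]
opening: 0.902
```

```bash
python3 - <<'E'
from h import *
s=readout.read_state();print(s['t'],s['position'],s['opening'],s['joint_positions'])
for nm in ['side','top']:
  P=vision.camera(nm)
  u,v=proj(P,[.512,-.027,.09]);u=int(u);v=int(v);save(P,nm+'8',(u-25,v-25,u+25,v+25),8)
  C=cloud(P);q2=C.reshape(-1,3)
  for n,(x,y),r,lo,hi in [('body',(.5117,-.027),.06,.045,.066),('disk',(.512,-.027),.025,.087,.102),('stem',(.512,-.027),.025,.104,.125),('ring',(.467,-.257),.045,.015,.026)]:
    s=q2[(np.hypot(q2[:,0]-x,q2[:,1]-y)<r)&(q2[:,2]>lo)&(q2[:,2]<hi)]
    if len(s):ce,rad=cv2.minEnclosingCircle((s[:,:2]*1000).astype(np.float32));print(nm,n,len(s),ce,rad,np.median(s[:,2]))
E
python3 -c "
import cv2,numpy as np
cv2.imwrite('pics/b8.png',np.hstack([cv2.imread('pics/side8.png'),cv2.imread('pics/top8.png')]))"
```

```text
18.0 [ 0.46711547 -0.2557112   0.2003745 ] 0.9020923443799443 [-6.33115826e-01  7.03217200e-02  1.87648004e+00  8.35906758e-04
  1.19566652e+00 -8.40236235e-01]
side body 586 (509.2108154296875, -25.440818786621094) 41.92381286621094 0.05823897954684702
side disk 230 (510.3038330078125, -26.67393684387207) 23.688005447387695 0.09228291985091638
side stem 27 (510.4259033203125, -26.353313446044922) 6.455859661102295 0.10845877549644933
side ring 240 (463.30499267578125, -255.2010498046875) 32.921714782714844 0.01874185155717475
top body 455 (513.4668579101562, -27.640085220336914) 42.01530838012695 0.058589699190177556
top disk 197 (513.6627197265625, -27.351057052612305) 23.374601364135742 0.092241790625642
top stem 15 (513.8388061523438, -27.535770416259766) 5.421051025390625 0.10796543843039771
```

View pics/b8.png

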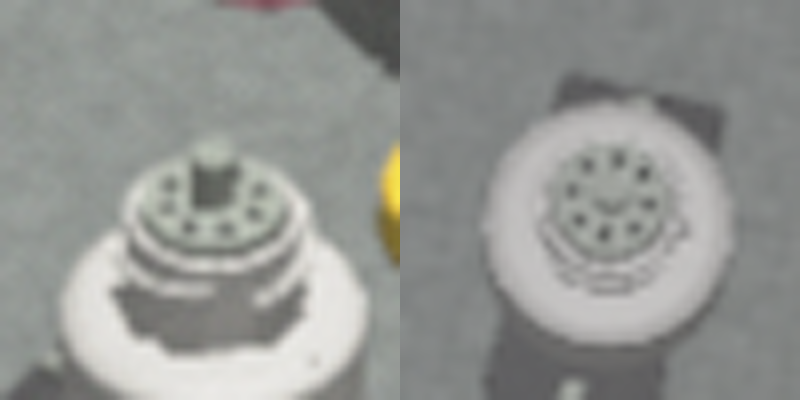

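Request:
drive_tool([
  [0,-0.5,-50,0,90],
  [0,-0.5,-50,0,90],
  [0,0,-40,0,90],
  [0,0,-20,0,90],
  [0,0,-12,0,90],
  [0,0,0,0,90],
  [0,0,-8,0,90],
  [0,0,0,0,90],
  [0,0,0,0,90],
], newtons=20)

```text
t: 19.0
position: [0.4679, -0.2583, 0.0217]
orientation: [[0.205, 0.002, 0.979], [-0.979, -0.001, 0.205], [0.002, -1.0, 0.001]]
wrist_force: [-0.0, 0.3, -0.1]
opening: 0.897
```

Request:
drive_tool([
  [0,0,0,0,80],
  [0,0,0,0,76],
  [0,0,0,0,73],
  [0,0,0,0,70],
  [0,0,0,0,66],
  [0,0,0,0,66],
  [0,0,0,0,66],
])

```text
t: 19.7
position: [0.4673, -0.2581, 0.0213]
orientation: [[0.205, 0.0, 0.979], [-0.979, -0.0, 0.205], [0.001, -1.0, 0.0]]
wrist_force: [-2.1, 0.6, 5.6]
opening: 0.716
```

Run:
```python
from h import *
s=readout.read_state();print(s['t'],s['position'],s['opening'],s['wrist_force'])
for nm in ['side']:
  P=vision.camera(nm)
  u,v=proj(P,[.467,-.257,.02]);u=int(u);v=int(v);save(P,nm+'9',(u-50,v-50,u+50,v+50),5)
```

```text
19.7 [ 0.46732803 -0.25810266  0.02133961] 0.7163686207327489 [-2.05374137  0.62936329  5.59899097]
```

View pics/side9.png

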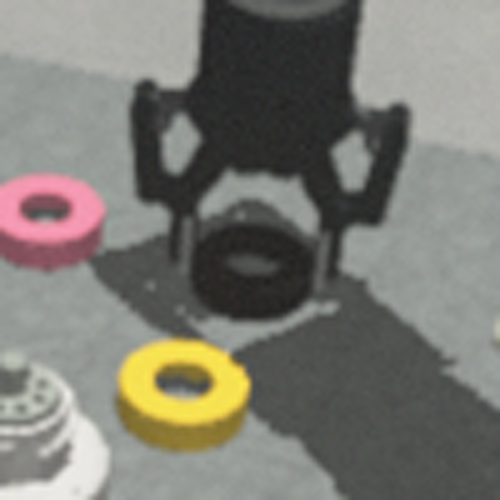

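Request:
drive_tool([
  [0,0,0,0,90],
  [0,1,0,0,90],
  [0,0,0,8,90],
  [0,0,0,8,90],
  [0,0,0,8,90],
  [0,0,0,8,90],
  [0,0,0,8,90],
  [0,0,0,8,90],
  [0,0,0,8,90],
  [0,0,0,8,90],
  [0,0,0,8,90],
  [0,0,0,8,90],
])

```text
t: 20.95
position: [0.4667, -0.2564, 0.0201]
orientation: [[0.999, -0.001, -0.038], [0.038, 0.0, 0.999], [-0.0, -1.0, 0.001]]
wrist_force: [-0.4, 0.2, 0.3]
opening: 0.903
```

Request:
drive_tool([
  [0,0,0,8,90],
  [0,0,0,2,90],
  [0,0,0,0,90],
  [0,0,0,0,80],
  [0,0,0,0,76],
  [0,0,0,0,73],
  [0,0,0,0,70],
  [0,0,0,0,66],
  [0,0,0,0,66],
  [0,0,0,0,66],
])

```text
t: 21.95
position: [0.4671, -0.2569, 0.0208]
orientation: [[0.979, 0.0, -0.205], [0.205, -0.0, 0.979], [0.0, -1.0, -0.0]]
wrist_force: [-1.1, 1.0, 3.3]
opening: 0.715
```

Run:
```python
from h import *
s=readout.read_state();print(s['t'],s['position'],s['opening'],s['wrist_force'],s['joint_positions'])
P=vision.camera('side')
u,v=proj(P,[.467,-.257,.02]);u=int(u);v=int(v);save(P,'s10',(u-50,v-50,u+50,v+50),5)
```

```text
21.95 [ 0.46709561 -0.25685605  0.02079005] 0.7152712779643116 [-1.1299202   0.97512343  3.3123974 ] [-6.34437901e-01  3.41677319e-01  1.95557648e+00 -6.53890631e-05
  8.44189892e-01 -2.41160171e+00]
```

View pics/s10.png

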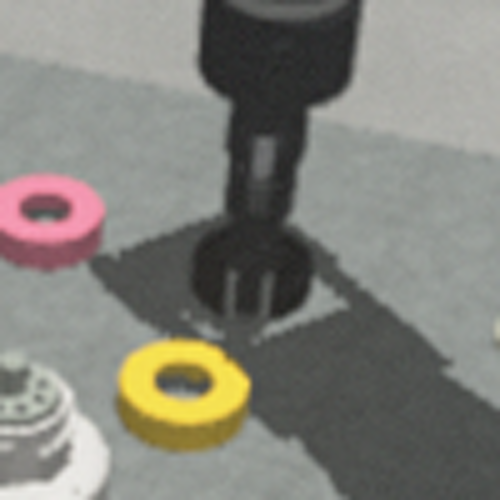

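Request:
drive_tool([
  [0,0,10,0,60],
  [0,0,40,0,60],
  [0,0,50,0,60],
  [0,0,45,0,60],
  [4,20,30,0,60],
  [8,40,0,0,60],
  [9,45,0,0,60],
  [9,45,0,0,60],
  [8,43,0,0,60],
  [6,27,0,0,60],
  [1,9,0,0,60],
  [0,0,0,0,60],
], newtons=30)

```text
t: 23.2
position: [0.5118, -0.0268, 0.1956]
orientation: [[0.978, -0.0, -0.207], [0.207, -0.0, 0.978], [-0.0, -1.0, -0.0]]
wrist_force: [0.2, -0.2, -1.2]
opening: 0.709
```

Request:
drive_tool([
  [0,0,-20,0,60],
  [0,0,-20,0,60],
  [0,0,-13,0,60],
  [0,0,0,0,60],
  [0,0,0,0,60],
  [0,0,0,0,60],
  [0,0,0,0,60],
])

```text
t: 23.9
position: [0.5129, -0.0282, 0.1438]
orientation: [[0.979, 0.002, -0.205], [0.205, -0.001, 0.979], [0.002, -1.0, -0.001]]
wrist_force: [-0.5, -0.5, -0.2]
opening: 0.71
```

Run:
```python
from h import *
s=readout.read_state();print(s['t'],s['position'],s['opening'],s['wrist_force'],s['joint_positions'])
P=vision.camera('side')
u,v=proj(P,[.512,-.027,.11]);u=int(u);v=int(v);save(P,'s11',(u-45,v-45,u+45,v+45),6)
```

```text
23.9 [ 0.51294884 -0.02815686  0.14381179] 0.7101064404708516 [-0.47172368 -0.50336939 -0.19838609] [-1.91467100e-01  1.00385801e-01  1.96183078e+00 -1.13266886e-04
  1.07708423e+00 -1.96845785e+00]
```

View pics/s11.png

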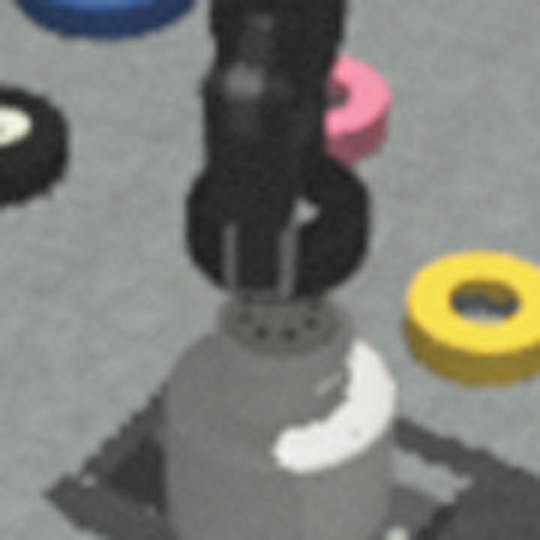

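Request:
drive_tool([
  [0,0,-12,0,60],
  [0,0,-10,0,60],
  [0,0,-5,0,60],
  [0,0,0,0,60],
  [0,0,0,0,60],
  [0,0,0,0,60],
  [0,0,0,0,60],
])

```text
t: 24.65
position: [0.5125, -0.0278, 0.1161]
orientation: [[0.979, 0.001, -0.205], [0.205, -0.0, 0.979], [0.001, -1.0, -0.0]]
wrist_force: [-0.8, -0.1, -0.7]
opening: 0.715
```

Request:
drive_tool([
  [-0.4,-0.1,-2,0,60],
  [0,0,-2,0,60],
  [0,0,-2,0,60],
  [0,0,-1,0,60],
  [0,0,0,0,60],
  [0,0,0,0,60],
  [0,0,0,0,60],
])

```text
t: 25.35
position: [0.5117, -0.0279, 0.1087]
orientation: [[0.979, 0.0, -0.205], [0.205, -0.0, 0.979], [0.0, -1.0, -0.0]]
wrist_force: [-0.2, -0.7, -0.5]
opening: 0.716
```

Request:
drive_tool([
  [0,0,-1.5,0,60],
  [0,0,-1.5,0,60],
  [0,0,0,0,60],
  [0,0,0,0,60],
  [0,0,0,0,60],
])

```text
t: 25.85
position: [0.5116, -0.0279, 0.1056]
orientation: [[0.979, 0.0, -0.205], [0.205, -0.0, 0.979], [0.0, -1.0, -0.0]]
wrist_force: [0.0, -0.5, 0.0]
opening: 0.715
```

Request:
drive_tool([
  [0,0,-1,0,60],
  [0,0,-1,0,60],
  [0,0,0,0,60],
  [0,0,0,0,60],
  [0,0,0,0,60],
])

```text
t: 26.35
position: [0.5116, -0.0279, 0.1036]
orientation: [[0.979, 0.0, -0.205], [0.205, -0.0, 0.979], [0.0, -1.0, -0.0]]
wrist_force: [-0.2, -0.3, -1.0]
opening: 0.707
```

Request:
drive_tool([
  [0,0,-1,0,60],
  [0,0,-1,0,60],
  [0,0,0,0,60],
  [0,0,0,0,60],
])

```text
t: 26.75
position: [0.5115, -0.0279, 0.1015]
orientation: [[0.979, -0.0, -0.205], [0.205, 0.0, 0.979], [-0.0, -1.0, 0.0]]
wrist_force: [-0.0, 0.2, -1.1]
opening: 0.714
```

Request:
drive_tool([
  [0,0,-1,0,60],
  [0,0,-1,0,60],
  [0,0,0,0,60],
  [0,0,0,0,60],
])

```text
t: 27.15
position: [0.5115, -0.0279, 0.0995]
orientation: [[0.979, -0.0, -0.205], [0.205, 0.0, 0.979], [-0.0, -1.0, 0.0]]
wrist_force: [0.2, -0.2, -0.7]
opening: 0.712
```

Request:
drive_tool([
  [0,0,-1,0,60],
  [0,0,0,0,60],
  [0,0,0,0,60],
])

```text
t: 27.45
position: [0.5116, -0.0278, 0.0985]
orientation: [[0.979, -0.0, -0.205], [0.205, 0.0, 0.979], [-0.0, -1.0, 0.0]]
wrist_force: [-0.3, 0.6, -0.3]
opening: 0.712
```

Request:
drive_tool([
  [0,0,-1,0,60],
  [0,0,0,0,60],
  [0,0,0,0,60],
])

```text
t: 27.75
position: [0.5118, -0.0279, 0.0982]
orientation: [[0.979, 0.0, -0.205], [0.205, -0.0, 0.979], [0.0, -1.0, -0.0]]
wrist_force: [-2.2, 0.5, 5.1]
opening: 0.716
```

Run:
```python
from h import *
s=readout.read_state();print(s['t'],s['position'],s['opening'],s['wrist_force'],s['ft_torque'])
P=vision.camera('side')
u,v=proj(P,[.512,-.027,.09]);u=int(u);v=int(v);save(P,'s12',(u-40,v-40,u+40,v+40),7)
```

```text
27.75 [ 0.51178641 -0.02788823  0.09824884] 0.7162319021833127 [-2.18924767  0.49703195  5.11756249] [ 0.01694011  0.37230827 -0.02649426]
```

View pics/s12.png

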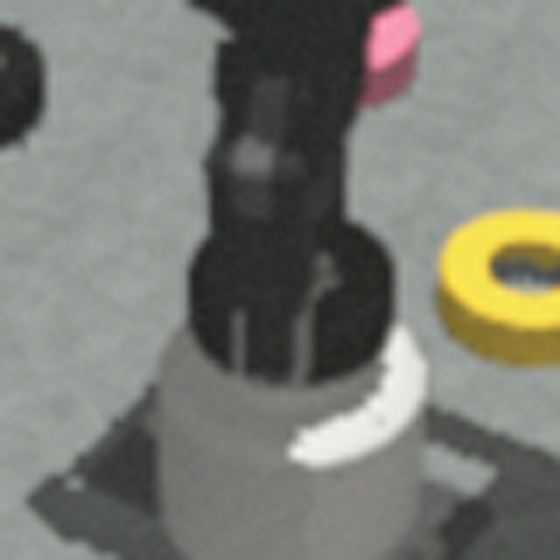

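Request:
drive_tool([
  [0,0,0,-5,60],
  [0,0,0,-5,60],
  [0,0,0,-5,60],
  [0,0,0,0,60],
])

```text
t: 28.2
position: [0.5118, -0.0279, 0.0974]
orientation: [[0.998, 0.001, 0.055], [-0.055, -0.0, 0.998], [0.001, -1.0, -0.0]]
wrist_force: [0.1, -0.3, -0.2]
opening: 0.709
```

Request:
drive_tool([
  [0,0,-0.5,-5,60],
  [0,0,0,-5,60],
  [0,0,0,-5,60],
  [0,0,0,0,60],
])

```text
t: 28.6
position: [0.5122, -0.028, 0.0974]
orientation: [[0.951, 0.001, 0.31], [-0.31, -0.0, 0.951], [0.001, -1.0, 0.0]]
wrist_force: [0.1, 1.0, 1.9]
opening: 0.711
```

Request:
drive_tool([
  [0,0,-0.5,-6,60],
  [0,0,0,-6,60],
  [0,0,0,-6,60],
  [0,0,0,0,60],
  [0,0,0,0,60],
])

```text
t: 29.1
position: [0.5123, -0.028, 0.0971]
orientation: [[0.809, 0.002, 0.587], [-0.587, -0.0, 0.809], [0.002, -1.0, 0.001]]
wrist_force: [0.9, 0.4, 2.2]
opening: 0.714
```

Run:
```python
from h import *
s=readout.read_state();print(s['t'],s['position'],s['opening'],s['wrist_force'],s['ft_torque'],s['joint_positions'][5])
```

```text
29.1 [ 0.51234435 -0.02803643  0.09710271] 0.7136608712487963 [0.85276511 0.38607597 2.21860288] [-0.02072268 -0.10453812  0.0058749 ] -1.1347409773827868
```

Request:
drive_tool([
  [0,0,-0.3,-6,60],
  [0,0,0,-6,60],
  [0,0,0,-6,60],
  [0,0,0,0,60],
  [0,0,0,0,60],
])

```text
t: 29.6
position: [0.5117, -0.0279, 0.0963]
orientation: [[0.588, 0.0, 0.809], [-0.809, 0.0, 0.588], [0.0, -1.0, 0.0]]
wrist_force: [-0.1, 0.3, 1.4]
opening: 0.716
```

Run:
```python
from h import *
s=readout.read_state();print(s['t'],s['position'],s['opening'],s['wrist_force'],s['ft_torque'],s['joint_positions'][5])
```

```text
29.6 [ 0.51168213 -0.02788232  0.09629054] 0.7162514561640442 [-0.09530227  0.32930918  1.36909174] [-0.07606735 -0.00047551 -0.04180066] -0.8203385141228845
```

Request:
drive_tool([
  [0,0,-0.3,-6,60],
  [0,0,-0.3,-6,60],
  [0,0,-0.2,-6,60],
  [0,0,0,0,60],
])

```text
t: 30.0
position: [0.5114, -0.0278, 0.095]
orientation: [[0.308, -0.0, 0.951], [-0.951, 0.0, 0.308], [-0.0, -1.0, -0.0]]
wrist_force: [1.0, -0.7, 0.4]
opening: 0.713
```

Run:
```python
from h import *
s=readout.read_state();print(s['t'],s['position'],s['opening'],s['wrist_force'],s['ft_torque'],s['joint_positions'][5])
P=vision.camera('side')
u,v=proj(P,[.512,-.027,.09]);u=int(u);v=int(v);save(P,'s13',(u-40,v-40,u+40,v+40),7)
```

```text
30.0 [ 0.51139971 -0.02778411  0.0950367 ] 0.7131851785255715 [ 0.97868626 -0.6723424   0.37206148] [-0.03185827 -0.19485821 -0.07607135] -0.5050223070651064
```

View pics/s13.png

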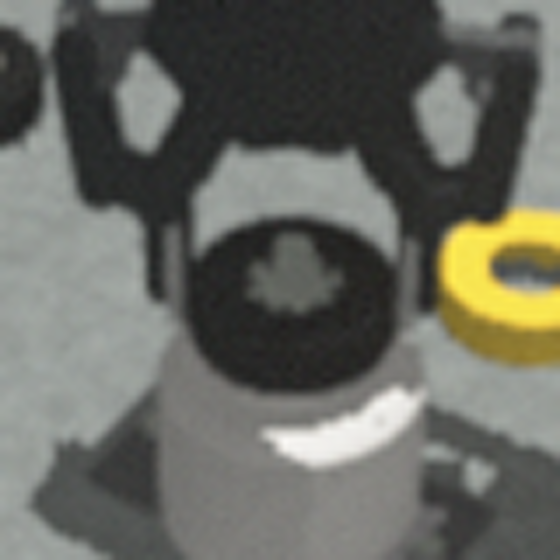

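Request:
drive_tool([
  [0,0,-0.4,-6,60],
  [0,0,-0.4,-6,60],
  [0,0,0,0,60],
])

```text
t: 30.35
position: [0.5113, -0.0278, 0.0942]
orientation: [[0.104, -0.001, 0.995], [-0.995, 0.0, 0.104], [-0.0, -1.0, -0.001]]
wrist_force: [0.8, -0.4, -1.0]
opening: 0.713
```

```bash
cat > r.py <<'E'
from h import *
s=readout.read_state();print(s['t'],s['position'].round(4),round(s['opening'],3),s['wrist_force'].round(1),s['ft_torque'].round(3),s['joint_positions'][5].round(3))
z=s['orientation'][:,2];print('jaw',np.degrees(np.arctan2(z[1],z[0])).round(1))
E
python3 r.py
```

```text
30.35 [ 0.5113 -0.0278  0.0942] 0.713 [ 0.8 -0.4 -1. ] [-0.025 -0.176 -0.09 ] -0.296
jaw 6.0
```

Request:
drive_tool([
  [0,0,-0.4,-6,60],
  [0,0,-0.4,-6,60],
  [0,0,0,0,60],
])

```text
t: 30.65
position: [0.5115, -0.0278, 0.0939]
orientation: [[-0.104, -0.0, 0.995], [-0.995, 0.0, -0.104], [-0.0, -1.0, -0.0]]
wrist_force: [0.8, -0.4, 0.9]
opening: 0.713
```

```bash
python3 r.py
```

```text
30.65 [ 0.5115 -0.0278  0.0939] 0.713 [ 0.8 -0.4  0.9] [-0.086 -0.018 -0.336] -0.087
jaw -6.0
```

```bash
cat > m.py <<'E'
from h import *
import sys
for nm in ['side','top']:
  P=vision.camera(nm);q2=cloud(P).reshape(-1,3)
  d=np.hypot(q2[:,0]-.512,q2[:,1]+.028)
  s=q2[(d>.019)&(d<.027)&(q2[:,2]>.085)&(q2[:,2]<.105)]
  b=q2[(d>.034)&(d<.04)&(q2[:,2]>.05)&(q2[:,2]<.066)]
  st=q2[(d<.005)&(q2[:,2]>.1)&(q2[:,2]<.115)]
  print(nm,len(s),'ring top',np.median(s[:,2]),'body',len(b),np.median(b[:,2]),'stem',len(st),np.median(st[:,2]) if len(st) else 0)
  if len(s)>20:
    A=np.c_[s[:,:2]-[.512,-.028],np.ones(len(s))];c=np.linalg.lstsq(A,s[:,2],rcond=None)[0];print(' tilt',c)
E
python3 m.py
```

```text
side 154 ring top 0.09222720553148638 body 150 0.05840081368266535 stem 10 0.10497427620629321
 tilt [ 0.00363837 -0.00745038  0.09226237]
top 1 ring top 0.09362596262732814 body 15 0.06034589313770032 stem 0 0
```

Request:
drive_tool([
  [0,0,-0.1,-3,60],
  [0,0,0,0,60],
])

```text
t: 30.95
position: [0.5115, -0.0278, 0.0938]
orientation: [[-0.155, -0.0, 0.988], [-0.988, -0.0, -0.155], [0.0, -1.0, -0.0]]
wrist_force: [1.1, -0.6, 0.3]
opening: 0.713
```

```bash
python3 r.py
```

```text
30.95 [ 0.5115 -0.0278  0.0938] 0.713 [ 1.1 -0.6  0.3] [ 0.11  -0.041  0.477] -0.035
jaw -8.9
```

Request:
drive_tool([
  [0,0,0,0,60],
  [0,0,0,0,60],
])

```text
t: 31.15
position: [0.5115, -0.0278, 0.0938]
orientation: [[-0.157, -0.0, 0.988], [-0.988, 0.0, -0.157], [-0.0, -1.0, -0.0]]
wrist_force: [-0.2, 1.4, 1.2]
opening: 0.712
```

```bash
python3 r.py; python3 r.py; python3 m.py
```

```text
31.15 [ 0.5115 -0.0278  0.0938] 0.712 [-0.2  1.4  1.2] [0.17  0.089 0.514] -0.033
jaw -9.1
31.15 [ 0.5115 -0.0278  0.0938] 0.712 [-0.2  1.4  1.2] [0.17  0.089 0.514] -0.033
jaw -9.1
side 160 ring top 0.09236418470784677 body 141 0.05842084382028882 stem 10 0.10544829798402638
 tilt [-0.00047155 -0.00363857  0.09232593]
top 1 ring top 0.09236552098756501 body 17 0.05981636794658042 stem 0 0
```

Request:
drive_tool([
  [0,0,0,0,74],
  [0,0,0,0,80],
  [0,0,0,0,90],
  [0,0,0,0,90],
  [0,0,0,0,90],
  [0,0,20,0,90],
  [0,0,40,0,90],
  [0,0,40,0,90],
  [-20,-40,30,0,90],
  [-20,-50,0,0,90],
  [0,-50,0,0,90],
  [0,-50,0,0,90],
])

```text
t: 32.45
position: [0.4741, -0.2129, 0.2225]
orientation: [[-0.159, 0.002, 0.987], [-0.987, -0.001, -0.159], [0.0, -1.0, 0.002]]
wrist_force: [1.0, 0.3, -0.2]
opening: 0.9
```

```bash
python3 r.py
python3 - <<'E'
from h import *
im=[]
for nm in ['side','top']:
  P=vision.camera(nm);C=cloud(P);q2=C.reshape(-1,3)
  d=np.hypot(q2[:,0]-.512,q2[:,1]+.028)
  for n,a,b,lo,hi in [('ringtop',.017,.03,.087,.1),('stem',0,.012,.1,.115),('body',.034,.04,.05,.066)]:
    s=q2[(d>=a)&(d<b)&(q2[:,2]>lo)&(q2[:,2]<hi)]
    if len(s)<4: print(nm,n,len(s));continue
    ce,r=cv2.minEnclosingCircle((s[:,:2]*1000).astype(np.float32))
    A=np.c_[s[:,:2]-[.512,-.028],np.ones(len(s))];c=np.linalg.lstsq(A,s[:,2],rcond=None)[0]
    print(nm,n,len(s),np.median(s[:,2]).round(5),np.round(ce,1),round(r,1),c.round(4))
  s=q2[(d<.05)&(q2[:,2]>.08)&(q2[:,2]<.1)];print('outer',np.round(cv2.minEnclosingCircle((s[:,:2]*1000).astype(np.float32))[0],1))
  u,v=proj(P,[.512,-.027,.09]);u=int(u);v=int(v);im.append(cv2.resize(P['color'][v-25:v+25,u-25:u+25,::-1],(400,400),interpolation=cv2.INTER_CUBIC));save(P,nm+'14')
cv2.imwrite('pics/b14.png',np.hstack(im))
E
```

```text
32.45 [ 0.4741 -0.2129  0.2225] 0.9 [ 1.   0.3 -0.2] [-0.01  -0.023 -0.005] -0.398
jaw -9.1
side ringtop 268 0.09239 [512. -28.] 29.9 [-0.0074  0.0068  0.0923]
side stem 27 0.10461 [509.9 -27.1] 6.1 [-0.1294 -0.2868  0.1043]
side body 151 0.05831 [511.9 -28. ] 39.9 [-0.0217  0.0051  0.058 ]
outer [510.9 -26.5]
top ringtop 281 0.09248 [512.  -28.1] 29.9 [-0.0002 -0.0092  0.0924]
top stem 15 0.10566 [513.  -27.6] 5.2 [ 0.0237 -0.1103  0.1059]
top body 147 0.05747 [512. -28.] 40.0 [ 0.0231 -0.0124  0.0578]
outer [513.4 -27.4]
```

View pics/b14.png

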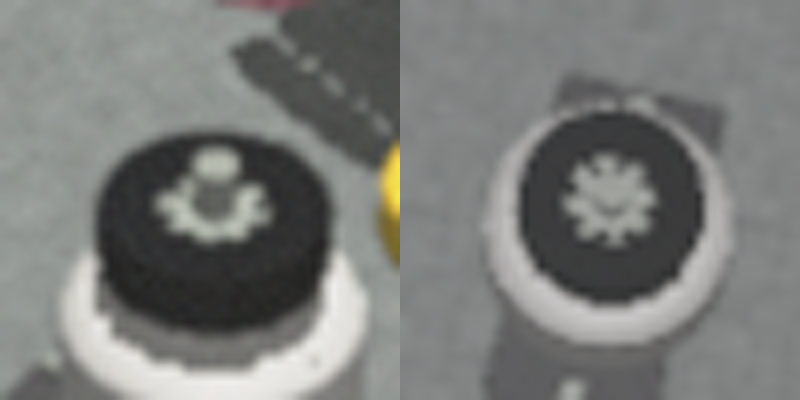

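Run:
```python
from h import *
for nm in ['side','top']:
  P=vision.camera(nm)
  for tag,q2 in [('init',np.load(nm+'.npy').reshape(-1,3)),('now',cloud(P).reshape(-1,3))]:
    c=[.5135,-.0278] if nm=='top' else [.509,-.0248]
    d=np.hypot(q2[:,0]-c[0],q2[:,1]-c[1])
    for n,a,b,lo,hi in [('bench',.07,.09,-.02,.015),('body',.033,.039,.05,.066),('rim/ringtop',.0205,.0235,.08,.105),('ringtop',.0185,.029,.085,.1),('blackring',0,0,0,0)]:
      if n=='blackring':
        if tag=='now': continue
        cc=[.468,-.2565] if nm=='top' else [.4638,-.2557]
        dd=np.hypot(q2[:,0]-cc[0],q2[:,1]-cc[1]);s=q2[(dd>.0185)&(dd<.029)&(q2[:,2]>.01)]
      else: s=q2[(d>=a)&(d<b)&(q2[:,2]>lo)&(q2[:,2]<hi)]
      if len(s): print(nm,tag,n,len(s),np.percentile(s[:,2],[25,50,75]).round(4))
```

```text
side init bench 1190 [-0.0005  0.0002  0.0009]
side init body 204 [0.0563 0.0578 0.0589]
side init rim/ringtop 117 [0.0842 0.0865 0.0887]
side init ringtop 125 [0.0867 0.0882 0.0894]
side init blackring 151 [0.0181 0.0188 0.0196]
side now bench 1189 [-0.0006  0.0002  0.0009]
side now body 201 [0.056  0.0576 0.0587]
side now rim/ringtop 51 [0.0916 0.0923 0.0929]
side now ringtop 261 [0.0912 0.092  0.0927]
top init bench 1251 [-0.0015  0.0003  0.002 ]
top init body 180 [0.0568 0.0587 0.0608]
top init rim/ringtop 68 [0.0854 0.0882 0.09  ]
top init ringtop 67 [0.0869 0.0884 0.0906]
top init blackring 211 [0.0183 0.0198 0.0216]
top now bench 1255 [-0.0014  0.0004  0.002 ]
top now body 142 [0.0568 0.0585 0.0604]
top now rim/ringtop 57 [0.0913 0.093  0.0946]
top now ringtop 221 [0.091  0.0926 0.0942]
```

Run:
```python
from h import *
print(order.sign_off())
```

```text
the job is handed in; nothing more can be done
None
```

The strainer disk is in the pot's mouth, stem up. The black ring is screwed down over it until tight, the gripper has let go, and I handed the job in at about 33 s of the 72 s allowed.

- **Disk:** I centred it by feeling the bore lightly with the disk itself (forces up to about 6 N), then set it on the seat and let go. Both cameras showed it level and centred before the ring went on.
- **Ring:** I centred it with two light squeezes, lowered it on without a jam, and turned it clockwise about 111° in one grip. I stopped when the torque climbed steeply to 0.51 N m; over 0.6 would have been forcing it.
- **Final checks:** The ring's top reads 92.0 mm in the side camera and 92.6 mm in the top one. Correcting for how each camera read the same ring's height on the bench gives 92.8 to 93.3 mm, against 93.0 mm for fully home. The gripper height at the end agrees, and the ring looks level and centred.

**What is less certain:**
- The two cameras disagree by 3–4 mm sideways, so I relied on touch for the centring.
- From the stem tip, which covers few pixels, I get a seat travel of roughly 2.3 to 3.9 mm, too rough to confirm the 2.5 mm on its own.
- The torque reading was unsteady until the arm stopped. It even read −0.34 N m just before the last 3° turn.
- I did not measure the bystanders again at the end; I never moved the gripper close to any of them.

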